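Square a stone plinth into the corner of a carver's jig

TASK

On the wooden jig, push the rectangular stepped stone plinth until its long side lies squarely against the rail, still clear of the pockets, then slide it along the rail into one of the two corner pockets at the centre stop until it is fully home, touching both the rail and the stop. Only push it with the fingertips: keep it flat on the board, do not lift it or take it between the fingers, and leave everything else where it is.

Things in the scene. Friction and masses are not known exactly. Their poses are not given: they have to be found in the camera images.
- plinth: Pale stone plinth, the only rectangular stone: slab 60 x 36 x 14 mm with a 44 x 22 x 6 mm tier on top (20 mm tall), 70 to 140 g. Origin: centre of its underside; x along the 60 mm length, y along the width, z up. Starts loose on the jig board left or right of the centre stop, 42 to 107 mm nearer the robot than its place at the rail, turned up to 0.5 rad from parallel to the rail.
- jig: Fixed brown wooden board 12 mm thick, 400 mm long (y), 200 mm deep (x from -115 mm, the robot's side, to +85 mm). Along its far side, for the full length, a straight pale wooden rail 16 mm wide stands 14 mm above the board; its face towards the robot is at x = +60 mm. Origin: on the table under the board, at mid-length. Turned up to 0.25 rad; does not move.
- stop: Fixed dark steel T-shaped centre stop. Origin: on the board's top, on the rail's face; x points square into the rail (away from the robot), y along the rail, z up. Stem 12 mm thick (y -6 to 6), 14 mm high, from the rail to x = -51 mm. Keeper bar at its end: x -51 to -41 mm, y -28 to 28 mm, 10 mm high. On each side of the stem, between rail and keeper, is a pocket 41 mm wide, open outward and above.
- home_left (a point): Where the plinth's origin is when fully home in the stop's +y (left) pocket: on the board, 18 mm from the rail, 36 mm from the stop's middle. The plinth's long side then lies along the rail. Either pocket will do; the one on the plinth's own side is nearer.
- home_right (a point): The same for the stop's -y (right) pocket.
- disc: Round stepped stone disc of the same stone, 42 mm across, 20 mm tall, loose on the jig board on the other side of the stop from the plinth; leave it. Origin: centre of its underside.
- gourd: Small carved wooden gourd, 34 mm across, 46 mm tall, standing on the jig board near its robot-side edge, in the middle; leave it. Origin: centre of its underside.
- candle: White pillar candle, 70 mm across, 100 mm tall, on the table left of the jig; leave it. Origin: centre of its underside.
- varnish: Small amber bottle with black cap, 48 mm across, 85 mm tall, on the table right of the jig; leave it. Origin: centre of its underside.
- toolpot: Blue pot 64 mm across, 80 mm tall, with tools sticking up to about 200 mm, on the table left of the jig; leave it. Origin: centre of its underside.
- gouge: Carving tool with a pale wooden handle, about 180 mm long lying on the table right of the jig; leave it. Origin: underside, near the middle of its length.
- sandblock: Cork block 60 x 35 x 25 mm on the table beyond the rail; leave it. Origin: centre of its underside.

How it is judged:
By the outcome, as a careful person would: the job done as asked, in the order asked, and still so for the second after the job is handed in, with the robot touching nothing.
It also fails if it takes over 51 s, if anything falls off the work surface, if the arm or the gripper's body presses on something with over 40 N, if the wrist force passes 120 N, or if a joint passes its speed limit or range.

ROBOT

A 6-joint arm with a two-finger parallel gripper is mounted at the origin on the work surface. World frame = base frame: x ahead of the robot, y to its left, z up, the work surface at z = 0. Lengths are in m, angles in rad, forces in N, time in s.
With the tool pointing down it reaches from about 0.275 to 0.75 m from the base axis. Payload 10.2 kg.
Tool frame: the origin (TCP) lies at the very end of the fingers, on their centre line; the grasp point (between the pads) lies 19 mm behind it; z points along the fingers, y is the direction in which the jaws open and shut (so a half turn about z gives the same grasp; the last joint's range is limited). The gripper opens to 85 mm and grips with 20 to 120 N. Pads are 22 mm wide; open, the fingers measure 114 mm over their backs; the gripper's body (76 mm by 85 mm) begins 54 mm behind the grasp point. The pads swing forward as they close: fully open they stand 13 mm farther back than shut.
Start: joints at [-1.41, 0.313, 1.498, -0, 1.331, -0.223], TCP at [0.197, -0.487, 0.231] pointing down, gripper open.
Joint ranges: [-2.94, 2.94], [-0.97, 2.17], [0.19, 2.56], [-1.23, 4.37], [0.02, 3.11], [-2.88, 2.88]. Speed limits (rad/s): [2.39, 2.39, 3.01, 3.14, 3.14, 3.14].

INTERFACE

Orientations are given as [roll, pitch, yaw] about the fixed x, y, z axes, in that order (R = Rz(yaw) Ry(pitch) Rx(roll)).
In Python, from rig import bot gives the robot as it stands. The module is installed in compiled form; this text tells all that it offers. Calls block until the motion is done:
- bot.movep(position, orientation): joint-space move of the TCP to a pose.
- bot.line_to(position, rot=None, feed=0.15, f_stop=None): straight line of the TCP; rot=None keeps the orientation; feed is the mean speed in m/s. With f_stop (N) it stops when the force on the tool has changed by that much, and returns True; else False.
- bot.goto_joints(angles): joint-space move.
- bot.open_gripper() and bot.gripper_close(strength=None): open the fingers fully, or close them until they stop; strength is the grip in N (None keeps the last).
- bot.hold(seconds).
- bot.ik(position, orientation): joint angles nearest the present ones, or None.
- bot.read_state(): the state.
- bot.capture(name): name is "side" or "top"; returns a dict with "frame" (480x640x3 uint8, blue, green, red), "K" (3x3 intrinsics, pixels), "k1" (the pictures are not rectified: a ray, as slopes to the right and down, at radius r is drawn at 1 + k1 r^2 times it, then the intrinsics apply), "world_from_camera" (4x4, takes a point from camera to world coordinates). Camera axes: x right, y down, z forward; pixel columns grow to the right and rows downward; lengths in m; the calibration is good to about 2 mm. A picture is of the moment at which its call begins. There is no depth.
A pose or a line that the arm cannot do raises bot.Unreachable and nothing moves.
- bot.close_job(): hands the job in, once; it reports no verdict.
The state is a dict: "t": time; "joint_positions": joint angles; "joint_velocities": joint speeds; "tau": joint torques, N m; "ee_pos": TCP position; "ee_rot": TCP orientation; "ft_force": force on the tool from outside, world axes, zero at the start; "moment": the same for the moment, N m; "width": finger opening in m.
Only numpy, scipy, OpenCV 4.12 (cv2) and the standard library are available. Lean on these libraries where they do the work, as an engineer would, in place of code of your own. Each camera call takes 0.05 s, during which the arm holds its last target. There are 200 camera calls.

## Working session

There is one attempt and no reset: what is moved stays moved. The work goes in short steps, each a Python script; the robot and the scene stay as the last script left them, time stands still between calls to the robot, and variables do not carry over. Pictures are saved under pics/ and viewed, about 8 in all and at most 12, crops included, and the job is handed in when it is done.

```bash
mkdir -p pics; cat > h.py <<'E'
import numpy as np, cv2
from rig import bot
def grab(cam,name=None):
    c=bot.capture(cam)
    if name: cv2.imwrite(f'pics/{name}.png',c['frame'])
    return c
def ray(c,uv):
    # lens model: distorted = r*(1+k1 r^2): OpenCV's k1
    uv=np.array(uv,float).reshape(-1,1,2)
    p=cv2.undistortPoints(uv,np.array(c['K'],float),np.array([c['k1'],0,0,0.])).reshape(-1,2)
    T=np.array(c['world_from_camera'])
    return T[:3,3],np.c_[p,np.ones(len(p))]@T[:3,:3].T
def onz(c,uv,z):
    o,d=ray(c,uv); return o+d*((z-o[2])/d[:,2])[:,None]
def proj(c,P):
    T=np.linalg.inv(np.array(c['world_from_camera']))
    return cv2.projectPoints(np.array(P,float).reshape(-1,3),cv2.Rodrigues(T[:3,:3])[0],T[:3,3],np.array(c['K'],float),np.array([c['k1'],0,0,0.]))[0].reshape(-1,2)
E
python3 - <<'E'
from h import *
for n in('top','side'):
    c=grab(n,n+'0'); print(n,np.round(c['world_from_camera'],3).tolist(),np.round(c['K'],1).tolist(),c['k1'])
s=bot.read_state();print(s['t'],s['ee_pos'],s['ee_rot'],s['width'])
E
```

```text
top [[0.006, -0.983, 0.182, 0.403], [-1.0, -0.007, -0.006, 0.01], [0.007, -0.182, -0.983, 1.034], [0.0, 0.0, 0.0, 1.0]] [[471.8, 0.0, 318.9], [0.0, 471.8, 237.5], [0.0, 0.0, 1.0]] -0.037858291150451695
side [[-0.898, -0.238, 0.37, 0.184], [-0.44, 0.467, -0.767, 0.869], [0.01, -0.851, -0.524, 0.651], [0.0, 0.0, 0.0, 1.0]] [[483.6, 0.0, 315.0], [0.0, 483.6, 240.3], [0.0, 0.0, 1.0]] -0.03735951973444531
0.1 [ 0.19654949 -0.48657803  0.23080751] [-3.14048864e+00 -2.62916433e-04  3.83825662e-01] 0.08551872976363405
```

View pics/top0.png

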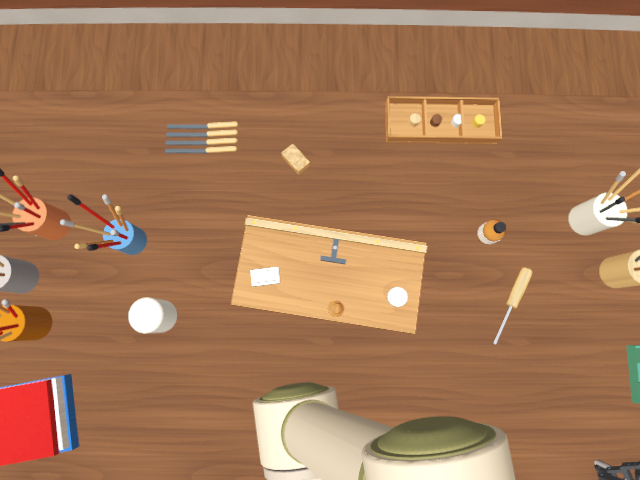

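View pics/side0.png

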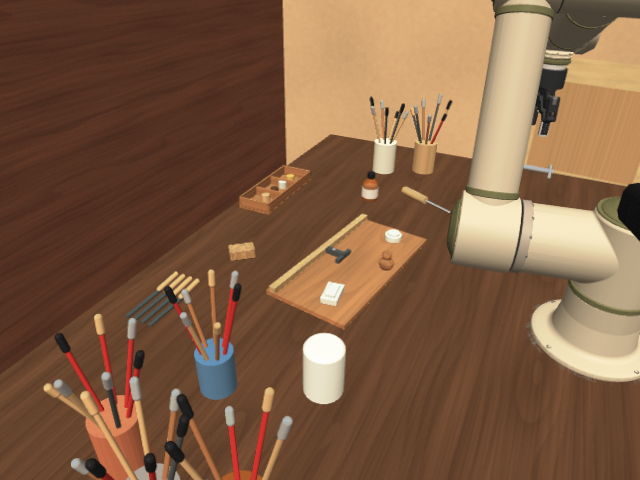

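The top view shows the plinth at about (265,277), left of the stop. The rail runs from (247,219) to (426,246), the stop stem is at about (335,250), the gourd at (336,309) and the disc at (398,297). Next I'll segment these for metric positions.

```bash
cat >> h.py <<'E'
def plinth_rect(c,roi,z=0.026):
    x0,y0,x1,y1=roi
    hsv=cv2.cvtColor(c['frame'],cv2.COLOR_BGR2HSV); m=np.zeros(hsv.shape[:2],np.uint8)
    m[y0:y1,x0:x1]=cv2.inRange(hsv,(0,0,150),(180,60,255))[y0:y1,x0:x1]
    cs,_=cv2.findContours(m,cv2.RETR_EXTERNAL,cv2.CHAIN_APPROX_NONE)
    k=max(cs,key=cv2.contourArea).reshape(-1,2)
    P=onz(c,k,z)[:,:2]
    (cx,cy),(w,h),a=cv2.minAreaRect((P*1000).astype(np.float32))
    if w<h: a+=90; w,h=h,w
    return np.array([cx,cy])/1000,(w,h),np.deg2rad(a)
E
python3 - <<'E'
from h import *
for cam,roi in(('top',(235,255,300,300)),('side',(310,270,355,315))):
    c=grab(cam); f=c['frame']
    print(cam,'plinth',plinth_rect(c,roi))
    hsv=cv2.cvtColor(f,cv2.COLOR_BGR2HSV)
    if cam=='top':
        for p in[(290,225),(290,229),(290,240),(300,280),(333,260),(336,245),(380,240),(400,225)]: print(p,hsv[p[1],p[0]])
        # profiles across the rail in columns
        for u in(270,300,380): print(u,hsv[215:255,u,1].tolist(),hsv[215:255,u,2].tolist())
    g=f[205:335,225:435] if cam=='top' else f[205:335,255:435]
    cv2.imwrite(f'pics/crop_{cam}.png',cv2.resize(g,None,fx=3.8,fy=3.8,interpolation=cv2.INTER_CUBIC))
E
```

```text
top plinth (array([0.50466718, 0.11932921]), (61.45028305053711, 36.02219009399414), np.float64(1.702716777050785))
(290, 225) [ 19  77 255]
(290, 229) [ 20  78 245]
(290, 240) [ 16 126 231]
(300, 280) [ 16 126 232]
(333, 260) [105  39 144]
(336, 245) [104  36 157]
(380, 240) [ 20  79 246]
(400, 225) [ 12 130 167]
270 [135, 133, 134, 143, 129, 129, 90, 77, 77, 76, 76, 78, 72, 121, 129, 129, 128, 128, 125, 125, 125, 126, 126, 127, 128, 127, 127, 126, 123, 125, 124, 125, 123, 124, 123, 123, 124, 128, 128, 125] [151, 153, 156, 194, 221, 219, 247, 253, 251, 254, 255, 255, 255, 209, 208, 224, 219, 222, 233, 233, 234, 232, 232, 230, 227, 227, 228, 231, 236, 237, 237, 239, 241, 242, 242, 239, 234, 229, 233, 234]
300 [135, 134, 137, 136, 133, 136, 134, 135, 126, 128, 137, 70, 77, 76, 77, 79, 77, 71, 129, 126, 127, 128, 129, 126, 124, 126, 128, 127, 126, 126, 126, 127, 127, 125, 127, 125, 125, 122, 124, 125] [149, 154, 156, 158, 161, 156, 158, 159, 224, 223, 216, 255, 254, 255, 255, 246, 245, 249, 168, 225, 227, 220, 219, 232, 234, 230, 229, 233, 235, 229, 229, 225, 231, 235, 228, 230, 236, 240, 238, 236]
380 [135, 132, 131, 133, 132, 136, 134, 132, 135, 135, 132, 136, 133, 134, 131, 135, 133, 133, 130, 134, 149, 128, 127, 105, 79, 79, 78, 74, 75, 76, 104, 129, 128, 127, 126, 126, 124, 126, 126, 125] [164, 166, 165, 169, 166, 158, 156, 162, 163, 163, 164, 159, 161, 164, 160, 149, 144, 144, 149, 145, 175, 225, 231, 239, 242, 246, 250, 254, 255, 252, 231, 197, 226, 228, 230, 230, 235, 233, 231, 235]
side plinth (array([0.50105725, 0.1287412 ]), (74.07530212402344, 37.76797103881836), np.float64(1.7302316752613727))
```

View pics/crop_top.png

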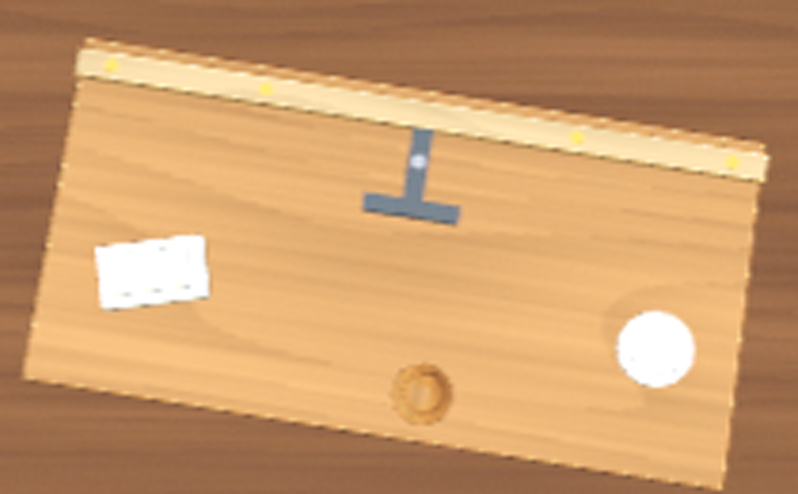

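```bash
cat >> h.py <<'E'
def rail(c):
    """stop origin (xy), yaw of the rail's inward normal, from the top picture"""
    hsv=cv2.cvtColor(c['frame'],cv2.COLOR_BGR2HSV); S=hsv[:,:,1].astype(float)
    pts=[]
    for u in list(range(255,318))+list(range(350,420)):
        v0=int(219+(u-247)*27/179.)+3
        for v in range(v0,v0+12):
            if S[v+1,u]>=100 and S[v,u]<100:
                pts.append((u,v+(100-S[v,u])/(S[v+1,u]-S[v,u]))); break
    P=onz(c,pts,0.026)[:,:2]
    vx,vy,x0,y0=cv2.fitLine(P.astype(np.float32),cv2.DIST_HUBER,0,.001,.001).ravel()
    t=np.array([vx,vy])*np.sign(vy); n=np.array([t[1],-t[0]])
    m=np.zeros(S.shape,np.uint8); m[235:270,315:352]=cv2.inRange(hsv,(85,20,40),(130,255,220))[235:270,315:352]
    q=np.argwhere(m)[:,::-1]
    K=onz(c,q,0.022)[:,:2]-[x0,y0]
    d=-(K@n); a=K@t
    kb=a[(d>.043)&(d<.050)]; st=a[(d>.005)&(d<.036)]
    res=np.std((P-[x0,y0])@n)
    print('rail yaw',np.arctan2(n[1],n[0]),'res',res,'n',len(P),'keeper',kb.min(),kb.max(),'d',d.min(),d.max(),'stem',st.min(),st.max())
    O=np.array([x0,y0])+t*((kb.min()+kb.max())/2+(st.min()+st.max())/2)/2
    return O,n,t
E
python3 - <<'E'
from h import *
c=grab('top'); O,n,t=rail(c); print('O',O,'n',n,'t',t)
p,wh,a=plinth_rect(c,(235,255,300,300)); q=p-O
print('plinth in stop frame',q@n,q@t,'yaw rel',a-np.arctan2(t[1],t[0]))
for x,y in((-.175,.2),(-.175,-.2),(.0,.2)): print(x,y,proj(c,[*(O+n*x+t*y),.012]))
for z in(.0,.05,.1,.15):
  print(z,bot.ik([*(O+n*-.15+t*.13),.02+z],[np.pi,0,np.arctan2(n[1],n[0])]), bot.ik([*(O+n*-.15+t*.13),.02+z],[np.pi,0,np.arctan2(n[1],n[0])+np.pi/2]))
E
```

```text
rail yaw -0.15065297 res 0.00035276929420807913 n 133 keeper -0.02793746094200769 0.02288022285632635 d 0.0009991309096047194 0.051537290969002336 stem -0.007246737105714154 0.0010014584930985592
O [ 0.58857412 -0.03338338] n [ 0.98867327 -0.15008374] t [0.15008374 0.98867327]
plinth in stop frame -0.105888271762793 0.1383524181051106 yaw rel 0.2879317329159312
-0.175 0.2 [[231.48395533 303.91654371]]
-0.175 -0.2 [[416.04292189 333.39718638]]
0.0 0.2 [[246.36401097 225.20685356]]
0.0 [ 2.94962312e-03  4.98932783e-01  1.86815565e+00 -4.44089210e-16
  7.74504221e-01  1.72439892e+00] [ 2.94962312e-03  4.98932783e-01  1.86815565e+00 -4.44089210e-16
  7.74504221e-01  1.53602584e-01]
0.05 [ 2.94962312e-03  4.08092972e-01  1.83774873e+00 -4.44089210e-16
  8.95750948e-01  1.72439892e+00] [ 2.94962312e-03  4.08092972e-01  1.83774873e+00 -4.44089210e-16
  8.95750948e-01  1.53602584e-01]
0.1 [ 2.94962312e-03  3.29168852e-01  1.79263076e+00 -4.44089210e-16
  1.01979304e+00  1.72439892e+00] [ 2.94962312e-03  3.29168852e-01  1.79263076e+00 -4.44089210e-16
  1.01979304e+00  1.53602584e-01]
0.15 [ 2.94962312e-03  2.63380652e-01  1.73338882e+00 -4.44089210e-16
  1.14482318e+00  1.72439892e+00] [ 2.94962312e-03  2.63380652e-01  1.73338882e+00 -4.44089210e-16
  1.14482318e+00  1.53602584e-01]
```

```bash
cat >> h.py <<'E'
O=np.array([.58857,-.03338]); n=np.array([.98867,-.15008]); t=np.array([.15008,.98867]); YAW=-0.15065
RPY=[np.pi,0,YAW]   # jaws along the rail
def W(d,y,z): return [*(O+n*d+t*y),z]
def tool():
    s=bot.read_state(); q=np.array(s['ee_pos'][:2])-O
    print('t %.2f d %.4f y %.4f z %.4f f_n %.2f f_t %.2f fz %.2f w %.4f'%(s['t'],q@n,q@t,s['ee_pos'][2],s['ft_force'][:2]@n,s['ft_force'][:2]@t,s['ft_force'][2],s['width']))
E
python3 - <<'E'
from h import *
bot.gripper_close(20); tool()
bot.movep(W(-.157,.138,.13),RPY); tool()
bot.line_to(W(-.157,.138,.018)); tool()
print(bot.line_to(W(-.075,.138,.018),feed=.04,f_stop=6)); tool()
grab('side','push1'); 
c=cv2.imread('pics/push1.png')[180:340,230:440]
cv2.imwrite('pics/push1c.png',cv2.resize(c,None,fx=3.5,fy=3.5,interpolation=cv2.INTER_CUBIC))
E
```

```text
t 1.02 d -0.3195 y -0.5071 z 0.2313 f_n 0.01 f_t 0.39 fz 0.39 w -0.0003
t 3.41 d -0.1567 y 0.1375 z 0.1301 f_n 0.46 f_t -0.84 fz 0.02 w 0.0002
t 4.31 d -0.1565 y 0.1380 z 0.0187 f_n -0.25 f_t 0.20 fz 0.37 w -0.0000
False
t 6.51 d -0.0751 y 0.1380 z 0.0180 f_n -0.19 f_t 0.14 fz 0.41 w 0.0002
```

View pics/push1c.png

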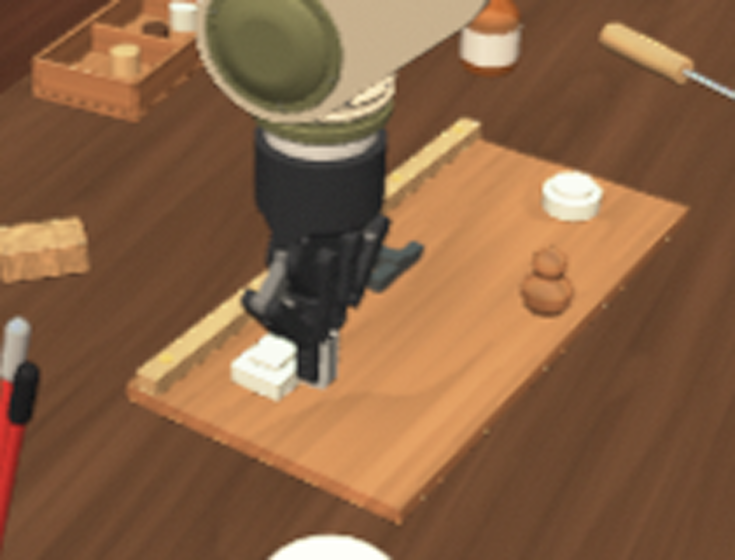

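The side view shows the plinth, at crop (265,367), flat in front of the closed fingers at crop (318,365) and nearly parallel to the rail. I'll push on to the rail.

```bash
python3 - <<'E'
from h import *
print(bot.line_to(W(-.042,.138,.018),feed=.025,f_stop=8)); tool()
bot.line_to(W(-.085,.138,.018)); bot.line_to(W(-.12,.138,.10)); 
bot.movep(W(-.20,.19,.16),RPY); tool()
c=grab('top','rail1'); p,wh,a=plinth_rect(c,(235,215,330,300)); q=p-O
print('plinth',q@n,q@t,wh,'yaw rel',a-np.arctan2(t[1],t[0]))
cv2.imwrite('pics/rail1c.png',cv2.resize(c['frame'][205:335,225:435],None,fx=3.8,fy=3.8,interpolation=cv2.INTER_CUBIC))
E
```

```text
True
t 7.58 d -0.0482 y 0.1379 z 0.0174 f_n -0.11 f_t 0.33 fz -0.17 w -0.0001
t 9.23 d -0.2000 y 0.1901 z 0.1596 f_n 0.07 f_t 0.30 fz -0.87 w -0.0001
plinth -0.019264324649853504 0.13260247928320315 (61.56929397583008, 37.370086669921875) yaw rel 0.002574282432903363
```

View pics/rail1c.png

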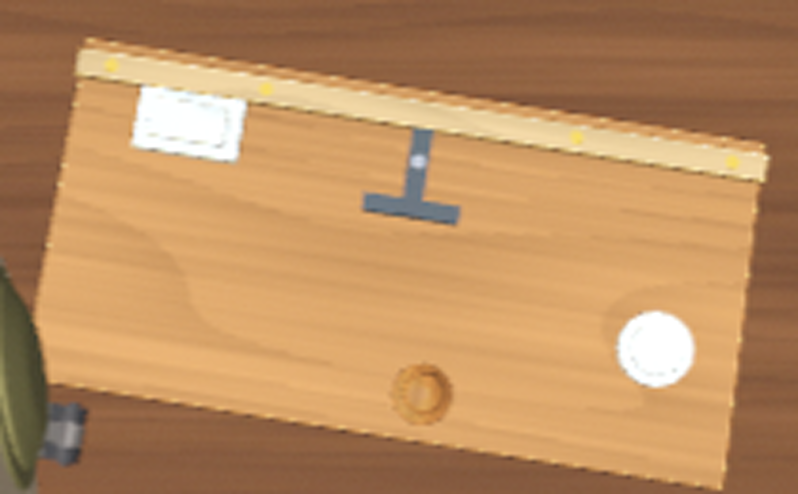

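The plinth is square to the rail (yaw 0.003 rad), centred at y ≈ 133 mm and clear of the pocket. Next I'll slide it along the rail from its outer end.

```bash
python3 - <<'E'
from h import *
bot.movep(W(-.06,.197,.12),RPY)
bot.line_to(W(-.0195,.197,.07)); bot.line_to(W(-.0195,.197,.018),feed=.08); tool()
print(bot.line_to(W(-.0185,.105,.018),feed=.04,f_stop=8)); tool()
print(bot.line_to(W(-.0185,.070,.018),feed=.025,f_stop=8)); tool()
bot.line_to(W(-.0195,.110,.018)); bot.line_to(W(-.03,.13,.10)); bot.movep(W(-.20,.19,.16),RPY); tool()
c=grab('top','home1'); p,wh,a=plinth_rect(c,(255,215,345,262)); q=p-O
print('plinth',q@n,q@t,wh,'yaw rel',a-np.arctan2(t[1],t[0]))
cv2.imwrite('pics/home1c.png',cv2.resize(c['frame'][205:285,260:380],None,fx=6,fy=6,interpolation=cv2.INTER_CUBIC))
E
```

```text
t 11.29 d -0.0192 y 0.1971 z 0.0183 f_n 0.13 f_t -0.10 fz 0.02 w 0.0000
False
t 13.74 d -0.0185 y 0.1051 z 0.0180 f_n -0.69 f_t 1.00 fz 1.54 w 0.0003
True
t 14.78 d -0.0185 y 0.0780 z 0.0179 f_n 0.67 f_t 3.95 fz 1.42 w 0.0002
t 16.64 d -0.1990 y 0.1897 z 0.1596 f_n 0.65 f_t 0.49 fz 0.67 w 0.0001
plinth -0.019458938213696278 0.030685544783958435 (71.71495819091797, 37.558349609375) yaw rel -0.01009903540451118
```

View pics/home1c.png

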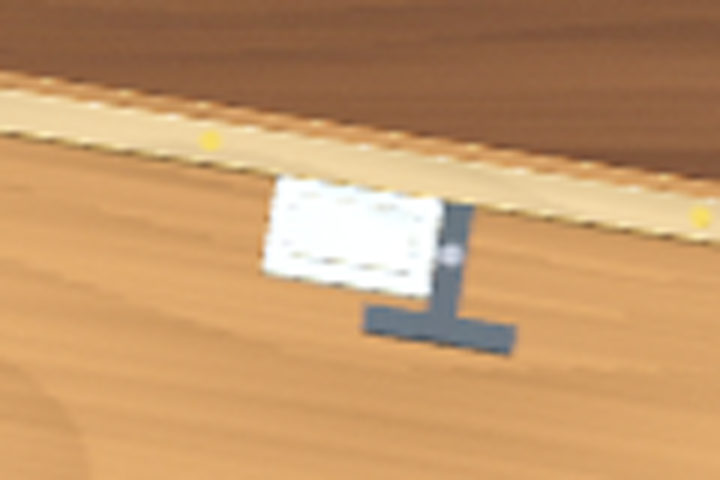

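The plinth looks home: crop (355,235), inner end at the stem and long side at the rail. The stop's bright dot widened that measured rectangle. I'll confirm both contacts by touch, with a light nudge to the rail and then a light nudge to the stop.

```bash
python3 - <<'E'
from h import *
bot.movep(W(-.10,.050,.10),RPY); bot.line_to(W(-.075,.050,.018)); 
print(bot.line_to(W(-.044,.050,.018),feed=.02,f_stop=7)); tool()
bot.line_to(W(-.075,.050,.018)); bot.line_to(W(-.075,.05,.06)); bot.line_to(W(-.0190,.105,.06)); bot.line_to(W(-.0190,.105,.018),feed=.08)
print(bot.line_to(W(-.0185,.070,.018),feed=.02,f_stop=7)); tool()
bot.line_to(W(-.0190,.110,.018)); bot.line_to(W(-.03,.13,.10)); bot.movep(W(-.20,.19,.16),RPY); tool()
c=grab('top'); f=c['frame']
hsv=cv2.cvtColor(f,cv2.COLOR_BGR2HSV); m=cv2.inRange(hsv,(0,0,185),(180,60,255)); m[:, 333:]=0; m[:215]=0; m[262:]=0; m[:,:255]=0
m=cv2.morphologyEx(m,cv2.MORPH_OPEN,np.ones((5,5),np.uint8))
k=max(cv2.findContours(m,0,1)[0],key=cv2.contourArea).reshape(-1,2)
P=(onz(c,k,.026)[:,:2]-O)@np.c_[n,t]
print('d',P[:,0].min(),P[:,0].max(),'y',P[:,1].min(),P[:,1].max(),cv2.minAreaRect((P*1000).astype(np.float32)))
cs=np.hstack([cv2.resize(f[205:285,260:350],(405,360),interpolation=cv2.INTER_CUBIC),cv2.resize(grab('side')['frame'][210:320,270:394],(395,360),interpolation=cv2.INTER_CUBIC)])
cv2.imwrite('pics/final.png',cs)
E
```

```text
True
t 19.43 d -0.0482 y 0.0500 z 0.0174 f_n -0.73 f_t -0.56 fz 0.02 w -0.0003
True
t 22.80 d -0.0187 y 0.0780 z 0.0179 f_n 0.82 f_t 3.63 fz 1.21 w 0.0003
t 24.67 d -0.1990 y 0.1897 z 0.1596 f_n 0.15 f_t -0.97 fz 0.11 w -0.0001
d -0.036992103930795384 -0.0006574213338725786 y 0.005522179215634264 0.06646293650568855 ((-18.804725646972656, 36.004486083984375), (36.27305221557617, 60.95053482055664), 0.19163505733013153)
```

View pics/final.png

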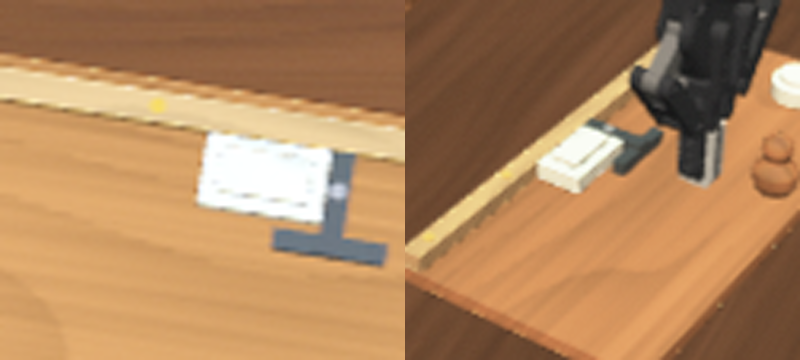

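The left panel shows the plinth at (265,175), against both the rail and the stem. In the right panel it lies flat at (580,158). The touches agree with earlier ones: rail contact at d = -48.2 mm, as at first contact, and stop contact at y = 78.0 mm both times. I'll hand in.

```bash
python3 -c "
from rig import bot
print(bot.close_job())"
```

```text
the job is handed in; nothing more can be done
None
```

The plinth is fully home in the left pocket, touching both the rail and the stop, and I handed the job in at about 25 s of the 51 s allowed.

With the closed fingertips I pushed it square against the rail, about 70 mm outside the pocket. I then slid it along the rail into the pocket until it met the stop.

**Final picture:** centre 18.8 mm from the rail and 36.0 mm along from the stop's middle, against 18 and 36 for home. It was turned 0.003 rad from the rail (0.19°). The picture's resolution is about 2 mm per pixel.

**Touch checks:** a light push onto the rail stopped at the same tool position as when the plinth first met the rail (-48.2 mm). A repeat push onto the stop ended where the first one did (78.0 mm). The plinth did not move in either check.

**Check that disagreed:** one earlier measurement gave the plinth as 71.7 mm long, because the bright dot on the stop was counted as part of it. Measured again without the dot, it came to 61.0 x 36.3 mm.

**Other objects:** I saw nothing else disturbed in the pictures. I did not measure the other objects' positions before and after.

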